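# Show the apprentice the open mitre and the glue for it

## Task

Three freshly glued frame corners sit in clamps on the bench, and the mitre of one has come open because its clamp screw is slack. Show the apprentice what to put right and with what: point at the open joint, fingertips just above it for two seconds, then point at the nozzle of the glue bottle in the same way for two seconds and finish there, still pointing. The glue is wet, so touch and move nothing at all, and do not point at the sound joints or the other containers.

Things in the scene. Friction and masses are not known exactly. Their poses are not given: they have to be found in the camera images.
- clamp_open: The faulty clamp: die-cast corner clamp bolted down, with two lengths of dark moulding (125 long, 28 wide, 24 mm deep). One has slipped 14 mm, leaving a 10 mm slot at the mitre; its pressure block stands 18-28 mm off the corner. Origin: underside, under the frame's outer corner; x from there inwards to the screw's T-bar, 180 mm off, at most 40 mm high; z up; wood top 32 mm.
- joint_open (a point): The open joint to point at: middle of the open mitre slot of clamp_open, 28 mm above the clamp's underside (4 mm below the top of the wood) and about 30 mm along the clamp's x axis from its origin. z up.
- clamp_sound_a: Corner clamp like clamp_open, same size and origin, but sound: mitre tight shut, pressure block hard against the inside of the corner.
- joint_sound_a (a point): Middle of the shut mitre of clamp_sound_a, near the top of the wood. Not to be pointed at.
- clamp_sound_b: A second sound corner clamp, same size and origin; mitre tight shut.
- joint_sound_b (a point): Middle of the shut mitre of clamp_sound_b, near the top of the wood. Not to be pointed at.
- glue_bottle: Glue bottle, white plastic with a paper label, standing loose on the mat: 58 mm across, 185 mm tall with a long grey pointed nozzle on top. Told from the other containers by that nozzle. Origin: centre of its underside, z up.
- glue_nozzle (a point): Tip of the glue bottle's nozzle, the point to point at: 185 mm above its underside, on its axis. z up.
- spray_bottle: Bystander: white trigger spray bottle, 72 mm across, 214 mm tall, its head 75 mm long (reaches 48 mm off the axis). Origin: centre of its underside.
- filler_jar: Bystander: squat jar with a white cap, 64 mm across, 75 mm tall. Origin: centre of its underside.
- wax_tin: Bystander: low metal tin, 68 mm across, 55 mm tall. Origin: centre of its underside.
- tape_roll: Bystander: roll of brown tape lying flat, 96 mm across, 24 mm high. Origin: centre of its underside.
- offcut: Bystander: loose offcut of the same moulding, 110 x 28 x 24 mm. Origin: centre of its underside.
- hammer: Bystander: hammer lying down, 260 mm long, up to 30 mm high. Origin: middle of its length, underside.
- try_square: Bystander: try square lying flat, 115 mm wooden stock, 150 mm steel blade, 18 mm high. Origin: under the middle of the stock.
- putty_knife: Bystander: putty knife lying down, 210 mm long, 16 mm high. Origin: middle of its length, underside.

How it is judged:
By the outcome, as a careful person would: the job done as asked, in the order asked, and still so for the second after the job is handed in, with the robot touching nothing.
It also fails if it takes over 48 s, if anything falls off the work surface, if the arm or the gripper's body presses on something with over 40 N, if the wrist force passes 120 N, or if a joint passes its speed limit or range.

## Robot

A 6-joint arm with a two-finger parallel gripper is mounted at the origin on the work surface. World frame = base frame: x ahead of the robot, y to its left, z up, the work surface at z = 0. Lengths are in m, angles in rad, forces in N, time in s.
With the tool pointing down it reaches from about 0.275 to 0.875 m from the base axis. Payload 12.5 kg.
Tool frame: the origin (TCP) lies at the very end of the fingers, on their centre line; the grasp point (between the pads) lies 19 mm behind it; z points along the fingers, y is the line along which they close (so a half turn about z gives the same grasp; the last joint's range is limited). The gripper opens to 85 mm and grips with 20 to 120 N. Pads are 22 mm wide; open, the fingers measure 114 mm over their backs; the gripper's body (76 mm by 85 mm) begins 54 mm behind the grasp point. The pads swing forward as they close: fully open they stand 13 mm farther back than shut.
Start: joints at [-1.19, 0.351, 1.652, -0, 1.139, -0.085], TCP at [0.247, -0.491, 0.231] pointing down, gripper open.
Joint ranges: [-2.75, 2.75], [-0.79, 2.1], [0.01, 2.65], [-1.57, 4.71], [0.07, 3.14], [-2.87, 2.87]. Speed limits (rad/s): [2.22, 2.22, 2.79, 3.14, 3.14, 3.14].

## Interface

Orientations are given as a 3x3 rotation matrix whose columns are the frame's x, y, z axes.
In Python, from bench import manip gives the robot as it stands. Calls block until the motion is done:
- manip.move_ptp(position, orientation): joint-space move of the TCP to a pose.
- manip.move_l(position, attitude=None, max_speed=0.15): straight line of the TCP; attitude=None keeps the orientation; max_speed is the mean speed in m/s.
- manip.move_j(angles): joint-space move.
- manip.set_gripper(opening, effort=None): opening from 0.0 (shut) to 1.0 (fully open); effort is the grip in N (None keeps the last); returns when the fingers have stopped.
- manip.dwell(seconds).
- manip.inverse_kinematics(position, orientation): joint angles nearest the present ones, or None.
- manip.grab_frame(name): name is "scene" or "top" or "wrist"; returns (picture, depth): 384x512x3 uint8, red, green, blue; 384x512 float32, m along the optical axis (not along the pixel's ray), 0 where there is no reading.
- manip.get_calibration(name): a dict with "camera_matrix" (3x3 intrinsics, pixels), "k1" (the pictures are not rectified: a ray, as slopes to the right and down, at radius r is drawn at 1 + k1 r^2 times it, then the intrinsics apply), "R" (3x3) and "t" (3): a world point X has camera coordinates R X + t. Camera axes: x right, y down, z forward; pixel columns grow to the right and rows downward; lengths in m; the calibration is good to about 2 mm. A picture is of the moment at which its call begins: read the wrist's pose just before it. get_calibration takes no time and is no camera call; for the wrist camera it gives the pose at the moment of the call.
A pose or a line that the arm cannot do raises manip.Unreachable and nothing moves.
- manip.sign_off(): hands the job in; it is judged then, once.
Trained networks look in the newest picture that a camera, given by its name, has taken for a name from the list of things; names that differ only in an ending like _2 or _b are one class to them, and where a whole thing is asked for, a point or a joint stands for the part that bears it (a point fixed in the world has none). Each returns a list of dicts, best first, with "confidence" (0 to 1); they miss things now and then, are a little off and sometimes report something else, mostly with a low value. They report only what shows in the picture. A call takes as long as a camera call.
- manip.look_for(camera, name): "at" ([x, y, z] in m, in world coordinates, good to about 4 mm: the middle of the surface that is visible of it).
Readings, each from a call of its own:
- manip.current_time(): time.
- manip.current_qpos(): joint angles.
- manip.current_joint_vel(): joint speeds.
- manip.current_joint_torque(): joint torques, N m.
- manip.current_ee_pos(): TCP position.
- manip.current_tcp_rot(): TCP orientation.
- manip.current_force(): force on the tool from outside, world axes, zero at the start.
- manip.current_ft_torque(): the same for the moment, N m.
- manip.current_grip_width(): opening from 0.0 (shut) to 1.0 (fully open).
- manip.current_grip_force(): force on a finger pad.
Only numpy, scipy, OpenCV 4.12 (cv2) and the standard library are available. Lean on these libraries where they do the work, as an engineer would, in place of code of your own. Each camera call takes 0.05 s, during which the arm holds its last target. There are 200 camera calls.

## Working session

There is one attempt and no reset: what is moved stays moved. The work goes in short steps, each a Python script; the robot and the scene stay as the last script left them, time stands still between calls to the robot, and variables do not carry over. Pictures are saved under pics/ and viewed, at most 10 in all, crops included, and the job is handed in when it is done.

```bash
mkdir -p pics
cat > h.py <<'E'
import numpy as np, cv2
from bench import manip
def grab(cam,fn=None):
    c=manip.get_calibration(cam); p,d=manip.grab_frame(cam)
    if fn: cv2.imwrite('pics/'+fn+'.png',p[:,:,::-1]); np.savez('pics/'+fn,p=p,d=d,**{k:np.array(v) for k,v in c.items()})
    return p,d,c
def pix2w(c,u,v,z):
    K=np.array(c['camera_matrix']);k1=float(c['k1']);R=np.array(c['R']);t=np.array(c['t']).ravel()
    s=cv2.undistortPoints(np.array([[[u,v]]],float),K,np.array([k1,0,0,0.])).ravel()
    return R.T@(np.array([s[0],s[1],1])*z-t)
def w2pix(c,X):
    R=np.array(c['R'],float);t=np.array(c['t'],float).ravel()
    return cv2.projectPoints(np.array([X],float),cv2.Rodrigues(R)[0],t,np.array(c['camera_matrix'],float),np.array([float(c['k1']),0,0,0]))[0].ravel()
E
python3 - <<'E'
from h import *
np.set_printoptions(precision=3,suppress=True)
for cam in ('top','scene'):
    p,d,c=grab(cam,cam+'0')
    for n in ('joint_open','joint_sound_a','clamp_open','clamp_sound_a','glue_bottle','glue_nozzle','spray_bottle'):
        for r in manip.look_for(cam,n)[:4]:
            print(cam,n,np.array(r['at']),round(r['confidence'],2),w2pix(c,r['at']))
print(manip.current_time(),manip.current_tcp_rot())
a,b=cv2.imread('pics/top0.png'),cv2.imread('pics/scene0.png')
cv2.imwrite('pics/t0.png',cv2.resize(a,(768,576)));cv2.imwrite('pics/s0.png',cv2.resize(b,(768,576)))
E
```

```text
top joint_open [ 0.536 -0.255  0.028] 0.8 [342.275 203.53 ]
top joint_sound_a [ 0.498 -0.043  0.034] 0.93 [268.802 216.527]
top joint_sound_a [0.483 0.198 0.029] 0.67 [185.24  221.711]
top joint_sound_a [0.379 0.057 0.028] 0.36 [233.864 258.418]
top clamp_open [ 0.536 -0.257  0.029] 0.66 [343.062 203.583]
top clamp_sound_a [ 0.502 -0.044  0.029] 0.87 [269.094 215.389]
top clamp_sound_a [0.486 0.195 0.033] 0.78 [185.974 220.892]
top clamp_sound_a [ 0.381 -0.291  0.01 ] 0.19 [354.129 257.383]
top glue_bottle [ 0.62  -0.129  0.113] 0.77 [301.183 170.797]
top glue_nozzle [ 0.624 -0.13   0.112] 0.62 [301.679 169.462]
top spray_bottle [0.596 0.085 0.153] 0.69 [221.231 178.063]
scene joint_open [ 0.539 -0.251  0.032] 0.68 [192.619 168.472]
scene joint_sound_a [ 0.513 -0.041  0.03 ] 0.82 [253.995 187.529]
scene joint_sound_a [0.494 0.199 0.028] 0.64 [326.462 213.27 ]
scene clamp_open [ 0.543 -0.255  0.032] 0.95 [190.892 168.845]
scene clamp_sound_a [ 0.514 -0.043  0.03 ] 0.95 [253.288 187.487]
scene clamp_sound_a [0.495 0.2   0.035] 0.73 [326.895 212.904]
scene glue_bottle [ 0.643 -0.123  0.101] 0.73 [209.533 197.965]
scene glue_bottle [ 0.543 -0.255  0.027] 0.72 [191.199 169.641]
scene glue_bottle [0.48  0.35  0.057] 0.36 [376.003 225.238]
scene glue_bottle [0.495 0.196 0.035] 0.24 [325.745 212.264]
scene glue_nozzle [ 0.643 -0.126  0.103] 0.57 [208.561 197.078]
scene spray_bottle [0.626 0.1   0.128] 0.96 [281.153 219.528]
0.8 [[ 0.893  0.449  0.   ]
 [ 0.449 -0.893 -0.   ]
 [ 0.     0.    -1.   ]]
```

View pics/t0.png

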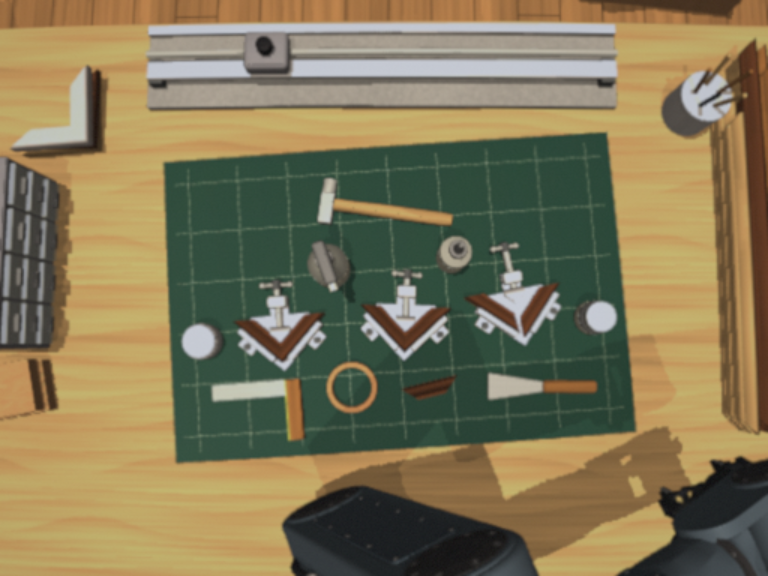

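View pics/s0.png

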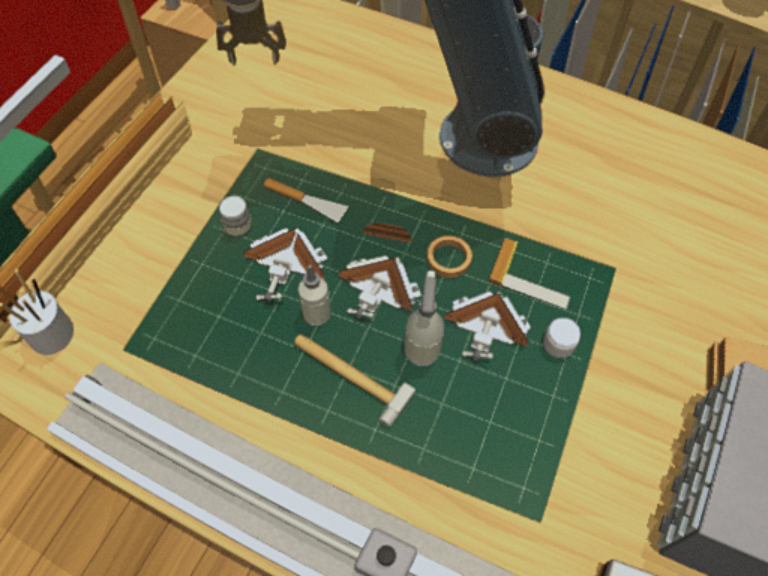

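The top view shows the open mitre on the right-hand clamp (768-wide picture, about (519,318)). The glue bottle with its nozzle is at (457,245), and the spray bottle is at (328,265). I'll close the fingers and check from near.

Run:
```python
from h import *
np.set_printoptions(precision=3,suppress=True)
manip.set_gripper(0.0)
R=manip.current_tcp_rot()
manip.move_ptp([0.47,-0.27,0.30],R)
p,d,c=grab('wrist','w1')
for n in ('joint_open','glue_nozzle','glue_bottle'):
    for r in manip.look_for('wrist',n)[:3]: print(n,np.array(r['at']),round(r['confidence'],2),w2pix(c,r['at']))
print('cam',-np.array(c['R']).T@np.array(c['t']).ravel(),np.array(c['R'])[2],manip.current_time(),w2pix(c,[.52,-.26,.03]),w2pix(c,[.62,-.13,.185]))
cv2.imwrite('pics/w1b.png',cv2.resize(p[:,:,::-1],(768,576)))
```

```text
joint_open [ 0.537 -0.255  0.027] 0.89 [266.88  117.467]
glue_nozzle [ 0.607 -0.154  0.085] 0.59 [218.972  21.451]
glue_bottle [ 0.613 -0.156  0.093] 0.62 [221.395  14.745]
cam [ 0.533 -0.24   0.443] [-0.247 -0.124 -0.961] 2.9917 [264.478 129.721] [181.229 -52.515]
```

View pics/w1b.png

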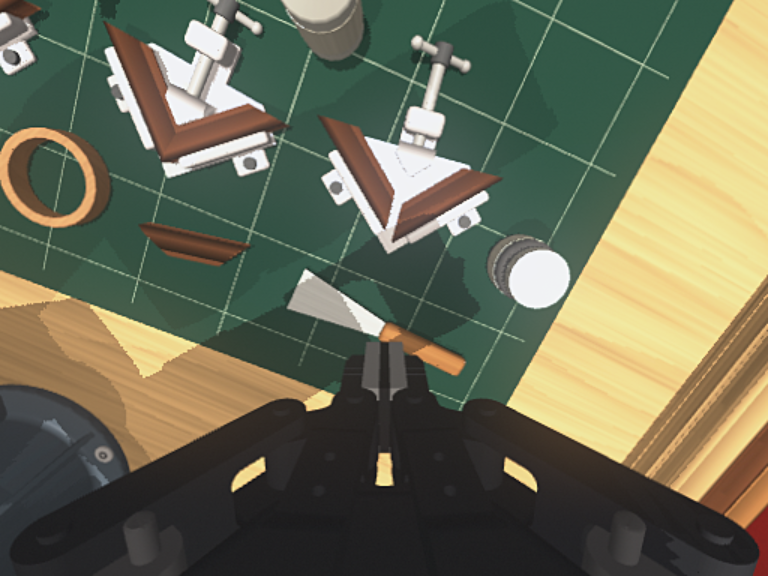

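The slot lies between the moulding ends at about (396,212) in the 768-wide picture. I'll enlarge that, and look from the top at the nozzle.

Run:
```python
import cv2,numpy as np
w=cv2.imread('pics/w1.png')[105:175,215:310]   # x8
t=cv2.imread('pics/top0.png')[140:200,270:350]
s=cv2.imread('pics/scene0.png')[165:225,170:250]
a=cv2.resize(w,None,fx=4.2,fy=4.2,interpolation=2)
b=cv2.resize(t,None,fx=4.9,fy=4.9);e=cv2.resize(s,None,fx=4.9,fy=4.9)
C=np.zeros((600,800,3),np.uint8)
C[:a.shape[0],:a.shape[1]]=a; C[:b.shape[0],405:405+b.shape[1]]=b[:, :395]; C[300:300+e.shape[0],405:405+e.shape[1]]=e
cv2.imwrite('pics/crops.png',C); print(a.shape,b.shape)
```

```text
(294, 399, 3) (294, 392, 3)
```

View pics/crops.png

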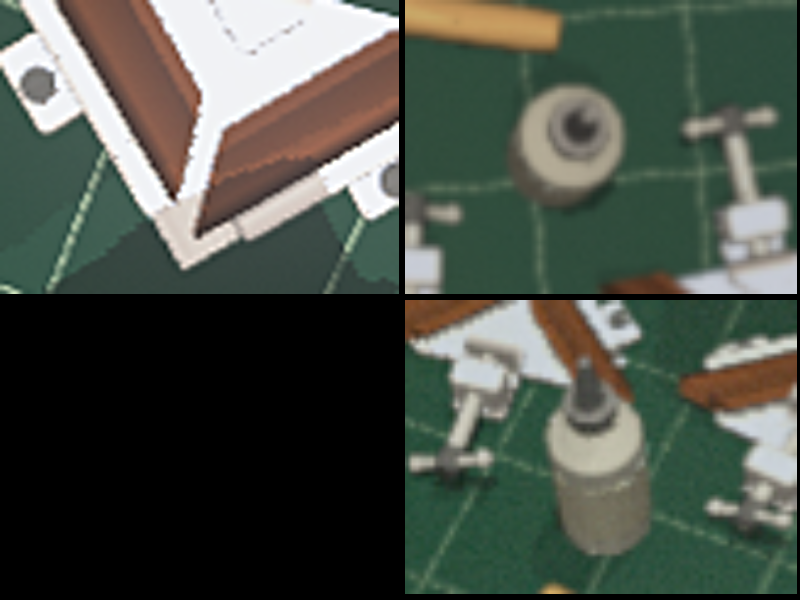

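The wrist crop shows the slot middle at about pixel (262,144) of the raw wrist picture. The nozzle tip is at raw top (306.5,165.3) and raw scene (206.8,177.5). I'll locate both in the world.

Run:
```python
from h import *
np.set_printoptions(precision=4,suppress=True)
w,t,s=[np.load(f'pics/{n}.npz') for n in('w1','top0','scene0')]
def ray(c,u,v):
    o=-c['R'].T@c['t'].ravel(); d=pix2w(c,u,v,1.)-o; return o,d
def onz(c,u,v,z):
    o,d=ray(c,u,v); return o+d*(z-o[2])/d[2]
for u,v in((257,149),(261.5,161),(262.3,127.3),(267.6,135.2),(262,144),(262,163),(255,133),(272,148)):
    dd=w['d'][int(v),int(u)]; print('w',u,v,onz(w,u,v,.030),pix2w(w,u,v,dd))
o1,d1=ray(t,306.5,165.3);o2,d2=ray(s,206.8,177.5)
x=np.linalg.lstsq(np.c_[d1,-d2],o2-o1,rcond=None)[0]
print('tri',o1+x[0]*d1,o2+x[1]*d2, onz(t,306.5,165.3,.186),onz(s,206.8,177.5,.186))
print(w2pix(s,[*onz(t,306.5,165.3,.186)]))
# bottle axis from depth points at body
for c in (t,s):
    vs,us=np.mgrid[135:230,180:340]; P=np.array([pix2w(c,u,v,c['d'][v,u]) for u,v in zip(us.ravel(),vs.ravel())])
    m=(abs(P[:,0]-.63)<.06)&(abs(P[:,1]+.13)<.05)
    for lo,hi in((.03,.08),(.08,.12),(.125,.15),(.15,.2)):
        q=P[m&(P[:,2]>lo)&(P[:,2]<hi)]
        if len(q): print(lo,len(q),q.mean(0),q.min(0),q.max(0))
```

```text
w 257 149 [ 0.4898 -0.2629  0.03  ] [ 0.4904 -0.2626  0.0356]
w 261.5 161 [ 0.4767 -0.2771  0.03  ] [ 0.4771 -0.2769  0.0331]
w 262.3 127.3 [ 0.5217 -0.2556  0.03  ] [ 0.5215 -0.2558  0.0244]
w 267.6 135.2 [ 0.515  -0.2677  0.03  ] [ 0.5142 -0.269   0.0118]
w 262 144 [ 0.4998 -0.2662  0.03  ] [ 0.4983 -0.2674  0.0116]
w 262 163 [ 0.4743 -0.2792  0.03  ] [ 0.4718 -0.2809  0.0122]
w 255 133 [ 0.5095 -0.2496  0.03  ] [ 0.5096 -0.2496  0.0318]
w 272 148 [ 0.5013 -0.2823  0.03  ] [ 0.5016 -0.2818  0.0345]
tri [ 0.626  -0.1356  0.1804] [ 0.6258 -0.135   0.1802] [ 0.6252 -0.1349  0.186 ] [ 0.6288 -0.1327  0.186 ]
[206.7375 176.2611]
0.03 48 [ 0.6128 -0.1204  0.0546] [ 0.6004 -0.1536  0.0307] [ 0.6436 -0.1065  0.0786]
0.08 209 [ 0.6242 -0.1323  0.1098] [ 0.6008 -0.1645  0.0803] [ 0.6562 -0.1072  0.1199]
0.125 87 [ 0.627  -0.1342  0.1435] [ 0.6124 -0.1514  0.1252] [ 0.6452 -0.1202  0.1499]
0.15 44 [ 0.6283 -0.1341  0.1686] [ 0.6176 -0.1453  0.1504] [ 0.6416 -0.1269  0.1919]
0.03 151 [ 0.6475 -0.1206  0.0559] [ 0.6132 -0.1548  0.0311] [ 0.661  -0.1031  0.0799]
0.08 230 [ 0.6419 -0.1248  0.1045] [ 0.6026 -0.162   0.0803] [ 0.659  -0.1039  0.1199]
0.125 84 [ 0.6351 -0.1297  0.1402] [ 0.6134 -0.1499  0.1253] [ 0.6461 -0.1167  0.1492]
0.15 48 [ 0.6326 -0.1317  0.1673] [ 0.624  -0.1377  0.1509] [ 0.64   -0.1242  0.1899]
```

Run:
```python
from h import *
np.set_printoptions(precision=4,suppress=True)
w=np.load('pics/w1.npz')
o=-w['R'].T@w['t'].ravel(); d=pix2w(w,294,35,1.)-o; T=o+d*(.033-o[2])/d[2]
J=np.array([.5,-.266]); u=(T[:2]-J); print('T',T,'dist J-T',np.linalg.norm(u))
R=manip.current_tcp_rot()
manip.move_l([.5,-.266,.30],max_speed=.2)
manip.move_l([.5,-.266,.075],max_speed=.2)
p,dd,c=grab('wrist','w2'); print(manip.current_ee_pos(),manip.current_time(),w2pix(c,[.5,-.266,.03]),w2pix(c,manip.current_ee_pos()))
q,_,_=grab('scene','s2')
C=np.zeros((576,800,3),np.uint8)
C[:,:400]=cv2.resize(p[100:292,190:323,::-1],(400,576)); C[:,400:]=cv2.resize(q[90:282,125:258,::-1],(400,576))
cv2.imwrite('pics/c2.png',C)
```

```text
T [ 0.6483 -0.2386  0.033 ] dist J-T 0.1508065041499985
[ 0.5005 -0.2663  0.0761] 4.6167 [254.3594 215.2352] [254.9699 242.9366]
```

View pics/c2.png

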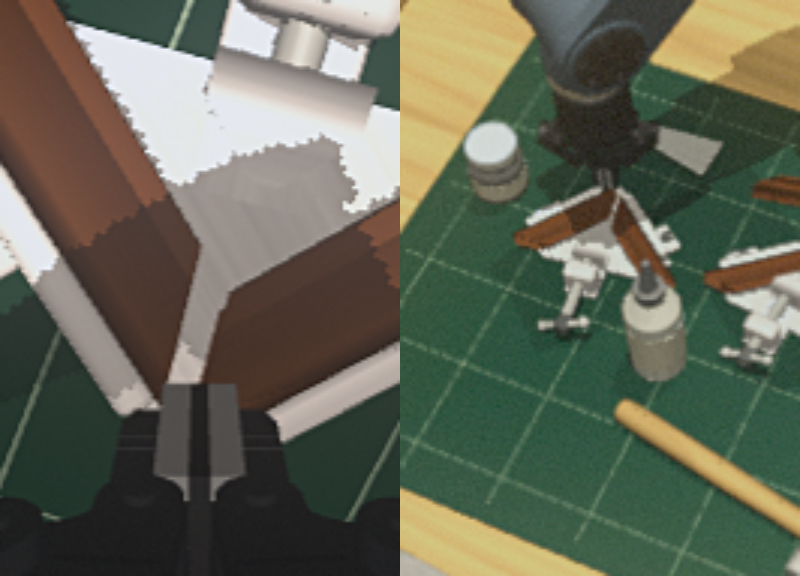

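The target projects at crop (193,346), in the middle of the slot, and the T-bar is 151 mm away where 150 mm is expected. I'll descend, point, then go over the bottle and check.

Run:
```python
from h import *
np.set_printoptions(precision=4,suppress=True)
manip.move_l([.5005,-.266,.044],max_speed=.06)
print(manip.current_ee_pos(),manip.current_force()); manip.dwell(2.6)
manip.move_l([.5005,-.266,.26],max_speed=.2)
manip.move_l([.600,-.134,.26],max_speed=.2)
p,d,c=grab('wrist','w3'); print(manip.current_ee_pos(),manip.current_time(),w2pix(c,[.628,-.134,.186]))
q,_,s=grab('scene','s3');t_,_,t=grab('top','t3')
print(w2pix(s,[.628,-.134,.186]))
C=np.zeros((576,800,3),np.uint8)
C[:,:400]=cv2.resize(p[60:252,190:323,::-1],(400,576)); C[:,400:]=cv2.resize(q[100:292,145:278,::-1],(400,576))
cv2.imwrite('pics/c3.png',C)
```

```text
[ 0.5005 -0.266   0.0439] [ 0.1683  0.0946 -0.1094]
[ 0.5995 -0.1349  0.2599] 10.1917 [270.2925 172.8609]
[206.5435 177.124 ]
```

View pics/c3.png

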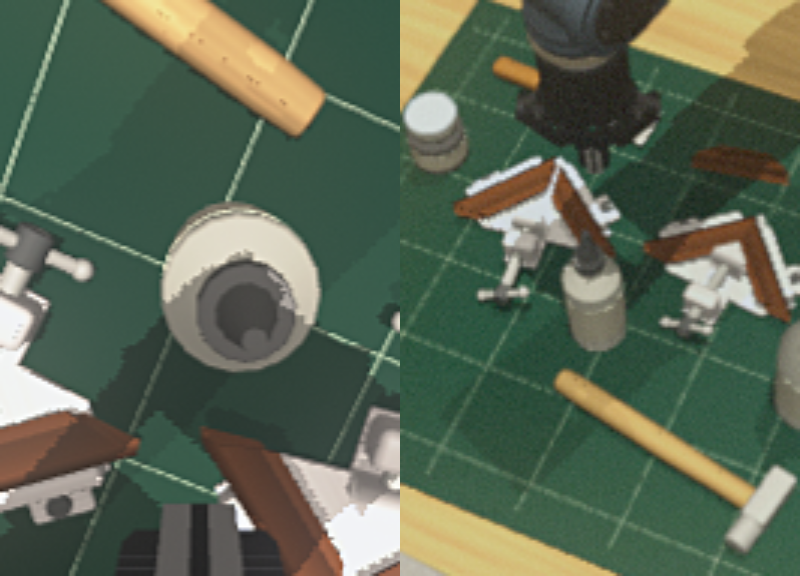

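In the wrist crop the nozzle tip is at (257,341), raw (275.3,173.5), which is about 5 px right of the prediction. I'll recompute from that.

Run:
```python
from h import *
np.set_printoptions(precision=4,suppress=True)
c=np.load('pics/w3.npz')
for u,v in((275,174),(275,173),(276,173),(276,174),(275,172)): print(u,v,pix2w(c,u+.3,v+.3,c['d'][v,u]))
o=-c['R'].T@c['t'].ravel()
for u,v,z in((275.3,173.5,.186),):
    e=pix2w(c,u,v,1.)-o;print(o+e*(z-o[2])/e[2])
vs,us=np.mgrid[110:200,235:310]; P=np.array([pix2w(c,u,v,c['d'][v,u]) for u,v in zip(us.ravel(),vs.ravel())])
for lo,hi in((.115,.12),(.12,.126),(.13,.14),(.14,.15),(.15,.16),(.16,.17),(.17,.18),(.18,.2)):
    q=P[(P[:,2]>lo)&(P[:,2]<hi)]
    if len(q): print(lo,len(q),q.mean(0),(q.min(0)+q.max(0))/2)
```

```text
275 174 [ 0.629  -0.1379  0.1878]
275 173 [ 0.6299 -0.1374  0.1887]
276 173 [ 0.6302 -0.1381  0.1884]
276 174 [ 0.6296 -0.1384  0.189 ]
275 172 [ 0.6308 -0.1368  0.1897]
[ 0.6294 -0.1379  0.186 ]
0.115 379 [ 0.6336 -0.1324  0.1174] [ 0.6296 -0.136   0.1175]
0.12 294 [ 0.6368 -0.1298  0.1227] [ 0.6299 -0.1358  0.123 ]
0.13 16 [ 0.6384 -0.1262  0.1374] [ 0.6358 -0.1302  0.1375]
0.14 535 [ 0.631  -0.1349  0.1473] [ 0.6297 -0.1364  0.1449]
0.15 93 [ 0.6334 -0.1331  0.1549] [ 0.6302 -0.1371  0.1551]
0.16 77 [ 0.6326 -0.1332  0.1652] [ 0.6297 -0.1353  0.165 ]
0.17 69 [ 0.6321 -0.1338  0.1749] [ 0.6301 -0.1356  0.175 ]
0.18 108 [ 0.6304 -0.1355  0.1864] [ 0.6301 -0.1361  0.1851]
```

The depth slices agree on an axis at (0.630,-0.136) and a tip at z≈0.188.

Run:
```python
from h import *
np.set_printoptions(precision=4,suppress=True)
manip.move_l([.630,-.1364,.26],max_speed=.1)
manip.move_l([.630,-.1364,.201],max_speed=.04)
p,_,c=grab('wrist','w4');q,_,s=grab('scene','s4')
print(manip.current_ee_pos(),manip.current_force(),manip.current_time())
C=np.zeros((576,800,3),np.uint8)
C[:,:400]=cv2.resize(p[150:342,190:323,::-1],(400,576)); C[:,400:]=cv2.resize(q[130:226,175:242,::-1],(400,576),interpolation=cv2.INTER_CUBIC)
cv2.imwrite('pics/c4.png',C)
```

```text
[ 0.6301 -0.1364  0.2012] [ 0.4561 -0.5868 -0.1423] 12.4667
```

View pics/c4.png

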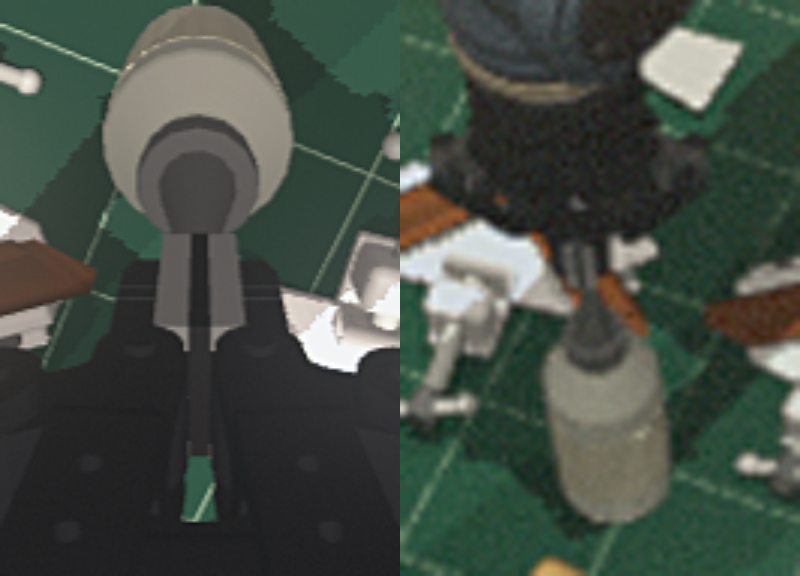

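The fingertips at wrist crop (200,235) are centred over the nozzle cone at (197,200), and the bottle stands upright. I'll hold here and hand in.

Run:
```python
from h import *
manip.dwell(2.8)
print(manip.current_ee_pos(),manip.current_force(),manip.current_time())
print(manip.sign_off())
```

```text
[ 0.62999602 -0.13640463  0.20098987] [ 0.86722297 -0.31169852  0.38331696] 15.2667
the job is handed in; nothing more can be done
None
```

I pointed at the open mitre for 2.6 s and then at the glue nozzle for 2.8 s, with the fingertips about 1 cm above each. The job was handed in at 15.3 s, still pointing at the nozzle. I saw no sign of contact: force readings stayed around 1 N or less, and the bottle was upright in the last pictures.

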